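Reset a locked depth stop

TASK

Reset the depth stop on the small grey fixture: loosen its jam nut with the nut's lever (anticlockwise seen from above), then turn the adjuster clockwise by its bar head, less than a quarter turn, until its nose points straight at the upright index finger. Then tighten the jam nut again with its lever, tighter than you found it: go by feel, up to a push of about 13 N on the lever's knob, and do not force it to 17 N or more. The nose must still point at the index, and leave the things lying round the fixture where they are.

Things in the scene. Friction and masses are not known exactly. Their poses are not given: they have to be found in the camera images.
- fixture: Fixed depth-stop fixture: aluminium base plate 150 x 110 x 10 mm, grey column and grey overhanging arm, 60 mm wide, top 50 mm above the bench. Origin on the bench, on the vertical axis shared by adjuster, nut and bush; z up. The base reaches from 55 mm on the -x side to 95 mm on the +x side, where the column is.
- jam_nut: Steel hexagon nut, 44 mm across flats, 58 to 72 mm above the bench, with one flat lever (11 mm wide, top 68 mm up). Turns about the fixture's axis and stays at its height; origin on the axis at bench height, x points along the lever to its knob, z up. Clockwise from above tightens. Lightly tight at the start. 0.5 rad anticlockwise makes it quite loose; it can go 1.2 rad. It stays where it is left.
- nut_knob (a point): Upright black knob on the lever's end: 16 mm diameter, 73 to 99 mm above the bench, on a 13 mm neck, 75 mm from the axis; point on its centre line 85 mm up. Sideways push needed here: the nut runs stiffly, 7 to 8 N even when loose; tightening, it climbs evenly by about 1.5 N per 0.1 rad (0.2 N per mm) once the nut grips. 13 N (1 N m) is right, under 11 N too loose, 17 N and more too tight.
- lock_bush: Lock bush inside the arm, under the nut, out of sight; not handled. The nut presses it on the adjuster's shoulder (about 80 N when right); turning the nut does not drag the adjuster. The shoulder sinks as the adjuster turns clockwise, so going back to the angle where the nut stood leaves it too loose: it must go about 0.3 to 0.8 rad further, found by feel. Origin on the axis; moves 6 mm per rad of the nut.
- adjuster: Adjuster screw through arm and nut; turns about the fixture's axis, sinking 1.5 mm per rad clockwise. Origin on the axis at about bench height, x points along its nose, z up. Held by the nut while that is tight (loosen it first); with the nut loose it turns with about 0.22 N m and stays where left. At the start the index lies 0.6 to 1.2 rad clockwise (from above) of the nose.
- adjuster_grip (a point): Centre of the adjuster's dark steel bar head, which is gripped across its 14 mm width: 52 mm long (along the nose direction), 14 mm wide, 27 mm high, from 94 to 121 mm above the bench; the point is 107.5 mm above the bench on the axis.
- nose_tip (a point): Tip of the adjuster's thin nose, 47 mm from the axis and 91 mm above the bench, under one end of the bar head.
- index: Fixed steel index on top of the fixture's arm: a flat tab with an upright finger, the finger 49 to 58 mm from the axis, its narrow upper part 4 mm wide. Origin on the fixture's axis 50 mm above the bench; its x axis points from the axis out to the finger; z up. It is set differently each time.
- index_tip (a point): Top of the index finger, 55 mm from the axis and 85 mm above the bench. The nose of the adjuster must point at it.
- keys_mid (a point): Centre of a loose red holder with hex keys (85 x 26 x 18 mm), lying on the bench behind the fixture; leave it alone.
- nippers_mid (a point): Centre of loose blue-handled nippers (111 x 48 x 12 mm), lying on the bench to the right of the fixture; leave them alone.
- tub_mid (a point): Centre of a loose white tub with swabs (58 mm diameter, 76 mm high), standing behind the fixture to the left; leave it alone.
There are look-alikes about, which are no part of the job. What is shaped like the fixture but yellow is not meant.

How it is judged (in metres and radians):
On the way, in this order (a step that is already met when the one before it is completed fails the run):
1. the jam nut is loose: its bush presses on the adjuster with less than 1 N (contact force between lock_bush and adjuster below 1 N), for 0.2 s.
2. with the nut loose, the adjuster's nose points at the index within 0.14 rad (contact force between lock_bush and adjuster below 1 N and angle between the x axis of adjuster and the x axis of index, either way round below 0.14 rad and horizontal distance between nose_tip and index_tip below 0.03 m), for 0.2 s.
3. the jam nut is tight again: its bush presses on the adjuster with more than 45 N (contact force between lock_bush and adjuster above 45 N and angle between the x axis of adjuster and the x axis of index, either way round below 0.14 rad and horizontal distance between nose_tip and index_tip below 0.03 m), for 0.2 s.
At the end, for the whole second after the job is handed in: The jam nut is tight (it presses the lock bush on the adjuster with more than 45 N, about 10 N of push at the knob), the adjuster's nose points at the index finger within 0.14 rad, both at rest (all of step 3 and angular speed of each of jam_nut, adjuster below 0.05 rad/s); the robot touches nothing.
It fails at once if the jam nut is overtightened: its bush presses on the adjuster with more than 160 N (over 18 N at the knob) (contact force between lock_bush and adjuster above 160 N).
It fails at once if the hex key holder is shifted by more than 25 mm (distance of keys_mid from where it was at the start of the episode above 0.025 m).
It fails at once if a pair of nippers is shifted by more than 25 mm (distance of nippers_mid from where it was at the start of the episode above 0.025 m).
It fails at once if the swab tub is shifted by more than 25 mm (distance of tub_mid from where it was at the start of the episode above 0.025 m).
It also fails if it takes over 67 s, if anything falls off the work surface, if the arm or the gripper's body presses on something with over 40 N, if the wrist force passes 120 N, or if a joint passes its speed limit or range.

ROBOT

A 6-joint arm with a two-finger parallel gripper is mounted at the origin on a cart in front of the work surface, level with it; the furniture and walls round the work are solid. World frame = base frame: x ahead of the robot, y to its left, z up, the work surface at z = 0. Lengths are in mm, angles in rad, forces in N, time in s.
With the tool pointing down it reaches from about 400 to 925 mm from the base axis. Payload 12.5 kg.
Tool frame: the origin (TCP) lies midway between the tips of the shut fingers; the grasp point (between the pads) lies 19 mm behind it; z points along the fingers, y is the direction in which the jaws open and shut (so a half turn about z gives the same grasp; the last joint's range is limited). The gripper opens to 95 mm and grips with 3 to 60 N. Pads are 20 mm wide; open, the fingers measure 119 mm over their backs; the gripper's body (75 mm by 180 mm) begins 59 mm behind the grasp point.
Start: joints at [1.232, 0.491, 1.559, -0, 1.092, -0.106], TCP at [144.171, 608.162, 214.661] pointing down, gripper open.
Joint ranges: [-3.1, 3.1], [-0.84, 2.19], [0.05, 2.79], [-1.13, 4.28], [0.06, 2.93], [-2.69, 2.69]. Speed limits (rad/s): [2.22, 2.22, 2.79, 3.14, 3.14, 3.14].

INTERFACE

Orientations are given as [roll, pitch, yaw] about the fixed x, y, z axes, in that order (R = Rz(yaw) Ry(pitch) Rx(roll)).
In Python, from cell import env, eyes, job_done, boxes_of, regions_of gives the robot as it stands.
- The arm moves only by the tool send_rows, never from a script. Its argument "plan" is text: rows parted by semicolons, each of 5 numbers parted by spaces: the shift along the tool's x, y, z in mm, then the turn about the tool's z in rad, then the finger opening in mm, from 0 to 95.1. In form: x y z roll gripper; .... A call has 1 to 8 rows; each row shifts and turns the pose as measured when the row begins, along the tool's axes as they then stand; what a row does not reach is not made up. A row lasts 1/10 s, in which the tool goes at most 50 mm and 8.59 degrees, less where a joint would pass 70% of its speed; a pose out of reach is approached as far as the arm can. A call with a gripper value outside its range is refused whole. The fingers move at their own pace and stop on an object; the grip force is fixed at half the most. Time passes only in rows, so rows that do not move let the fingers close. It gives the time, the measured TCP pose, the force and the opening at its end, in the units of the state.
- env.state(): the state, without advancing time (a new reading comes with each control period).
- eyes.read_camera(name): name is "scene" or "top" or "wrist"; returns a dict with "image" (384x512x3 uint8, red, green, blue), "vertical_fov" (degrees; the focal length in pixels is half the picture's height over the tangent of half this angle, whatever the lens; pixels are square), "cx", "cy" (the principal point, pixels), "extrinsics" (4x4, takes a point from camera to world coordinates). Camera axes: x right, y up, looking along -z (the intrinsics and any distortion apply to the point x, -y, -z); pixel columns grow to the right and rows downward; lengths in mm; the calibration is good to about 2 mm. A picture is of the moment at which its call begins. There is no depth.
- job_done(): hands the job in, once; it reports no verdict.
Trained networks look in a picture, given as the dict that the camera call returned (one of the last four; its "shot" number tells which), for a name from the list of things; names that differ only in an ending like _2 or _b are one class to them, and where a whole thing is asked for, a point or a joint stands for the part that bears it (a point fixed in the world has none). Each returns a list of dicts, best first, with "confidence" (0 to 1); they miss things now and then, are a little off and sometimes report something else, mostly with a low value. They report only what shows in the picture. A call takes as long as a camera call. They do not tell look-alikes from the thing itself.
- boxes_of(target, picture): "bbox" ([left, top, width, height] in pixels, round what is visible of it).
- regions_of(target, picture): "pixels" (384x512 bool, what is visible of it) and "bbox" ([left, top, width, height] in pixels, round what is visible of it).
The state is a dict: "t": time; "joints": joint angles; "qvel": joint speeds; "tau": joint torques, N m; "eef_pos": TCP position; "tcp_rot": TCP orientation; "ft_force": force on the tool from outside, world axes, zero at the start; "moment": the same for the moment, N m; "opening": opening from 0.0 (shut) to 1.0 (fully open).
Only numpy, scipy, OpenCV 4.12 (cv2) and the standard library are available. Lean on these libraries where they do the work, as an engineer would, in place of code of your own. Each camera call takes 0.05 s, during which the arm holds its last target.

## Working session

There is one attempt and no reset: what is moved stays moved. The work goes in short steps, Python scripts to look and compute and a tool call to move; the robot and the scene stay as the last step left them, time stands still between calls to the robot, and variables do not carry over. Pictures are saved under pics/ and viewed, and the job is handed in when it is done.

Besides the shell and the picture viewer there is one more tool, called after "Request:" as name(argument=value, ...), one argument or row to a line, values as JSON. send_rows: Moves the arm, as the interface text tells. Its arguments: {"type":"object","properties":{"plan":{"type":"string"}},"required":["plan"]}

```bash
ls; mkdir -p pics; cat > h.py <<'E'
import numpy as np, cv2
from cell import env, eyes, job_done, boxes_of, regions_of
def shot(n,name):
    p=eyes.read_camera(n); cv2.imwrite(f'pics/{name}.png',p['image'][:,:,::-1]); return p
E
python3 - <<'E'
from h import *
for n in ['scene','top','wrist']:
    p=shot(n,n+'0'); print(n,{k:v for k,v in p.items() if k!='image'})
    for t in ['fixture','jam_nut','nut_knob','adjuster','index']:
        print(t,[(b['bbox'],round(b['confidence'],2)) for b in boxes_of(t,p)][:3])
print(env.state())
E
```

```text
pics
scene {'vertical_fov': 47.38528628214682, 'cx': 251.65644226889455, 'cy': 193.4629360021821, 'extrinsics': array([[ 4.23064002e-01,  6.54073132e-01, -6.27060754e-01,
        -3.01495905e+02],
       [-9.06071576e-01,  2.99919187e-01, -2.98467387e-01,
        -5.28196490e+02],
       [-7.15194741e-03,  6.94432732e-01,  7.19522084e-01,
         1.07339672e+03],
       [ 0.00000000e+00,  0.00000000e+00,  0.00000000e+00,
         1.00000000e+00]]), 'shot': 1}
fixture [([195.4, 177.0, 36.2, 47.7], 0.72), ([342.1, 214.0, 54.9, 48.9], 0.57), ([297.2, 245.4, 14.4, 12.9], 0.53)]
jam_nut [([206.0, 190.1, 17.0, 12.9], 0.62), ([360.9, 221.3, 36.3, 14.5], 0.61)]
nut_knob [([358.6, 219.1, 40.1, 20.3], 0.51), ([210.2, 189.3, 13.2, 11.8], 0.42)]
adjuster [([367.9, 213.2, 15.5, 18.7], 0.47)]
index [([197.9, 201.6, 11.9, 6.5], 0.39)]
top {'vertical_fov': 49.04550438036239, 'cx': 247.85328706052468, 'cy': 190.82224830912585, 'extrinsics': array([[ 1.38269555e-02,  9.91647416e-01, -1.28235006e-01,
         3.77530191e+02],
       [-9.99693727e-01,  1.63423860e-02,  1.85843495e-02,
        -9.125120
[... 947 characters left out ...]

fixture []
jam_nut []
nut_knob []
adjuster []
index []
{'t': 0.9, 'joints': array([ 1.23239120e+00,  4.90872985e-01,  1.55893717e+00, -1.36488786e-05,
        1.09170020e+00, -1.05597893e-01]), 'qvel': array([-0.0014302 , -0.00022561,  0.00047909, -0.00012299,  0.0002328 ,
        0.00115189]), 'tau': array([ 2.15883720e-04, -6.12457967e+01, -2.58415174e+01,  6.91872323e-02,
        4.48565686e-02, -2.37498128e-06]), 'eef_pos': array([144.17289586, 608.14207077, 214.66491261]), 'tcp_rot': array([3.14151209e+00, 2.07198799e-05, 2.90879171e+00]), 'ft_force': array([ 0.25333476, -0.776901  , -0.41324383]), 'moment': array([ 0.02648017, -0.02387438,  0.0066073 ]), 'opening': 0.9990229367699228}
```

View images.

```bash
python3 - <<'E'
import cv2
for n in ['scene0','top0']:
    im=cv2.imread(f'pics/{n}.png'); c=im[130:290,150:430]; cv2.imwrite(f'pics/{n}c.png',cv2.resize(c,None,fx=2.8,fy=2.8,interpolation=cv2.INTER_CUBIC))
E
```

```text
(no output)
```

View pics/scene0c.png

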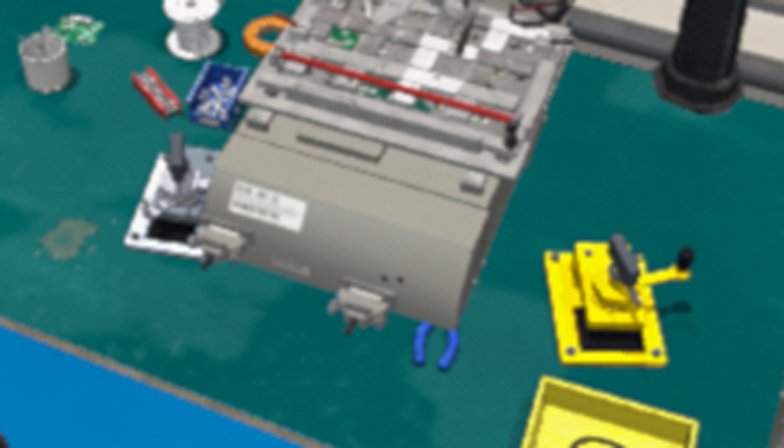

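View pics/top0c.png

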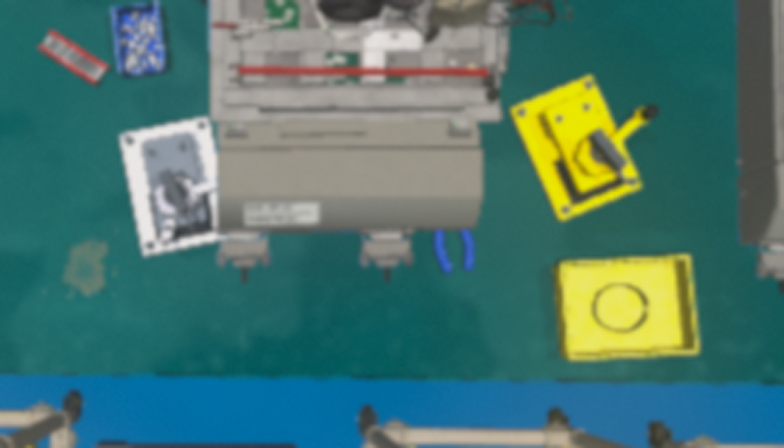

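View pics/top0.png

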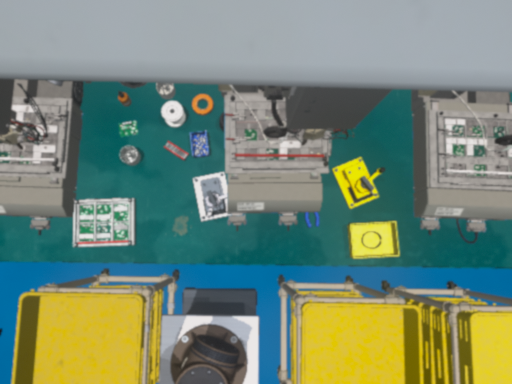

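```bash
cat >> h.py <<'E'
def K(p): return 192/np.tan(np.radians(p['vertical_fov'])/2)
def ray(p,u,v):
    f=K(p); d=np.array([(u-p['cx'])/f,-(v-p['cy'])/f,-1]); E=np.asarray(p['extrinsics']); return E[:3,3],E[:3,:3]@d
def at(p,u,v,z):
    o,d=ray(p,u,v); return o+d*(z-o[2])/d[2]
def proj(p,X):
    E=np.asarray(p['extrinsics']); c=E[:3,:3].T@(np.asarray(X,float)-E[:3,3]); f=K(p); return np.array([p['cx']+f*c[0]/-c[2],p['cy']-f*c[1]/-c[2]])
E
python3 - <<'E'
from h import *
p=eyes.read_camera('top')
for n,(u,v,z) in dict(adj=(175,190,115),TL=(127,135,10),TR=(207,120,10),BL=(150,250,10),knob=(205,186,68),macTL=(218,120,100),macBL=(218,228,100),macBR=(483,228,100)).items(): print(n,at(p,150+u/2.8,130+v/2.8,z).round())
p=eyes.read_camera('scene')
for n,(u,v,z) in dict(adj=(178,140,115),BL=(127,242,10)).items(): print(n,at(p,150+u/2.8,130+v/2.8,z).round())
E
```

```text
adj [523.  -6. 115.]
TL [601.  61.  10.]
TR [621. -35.  10.]
BL [462.  29.  10.]
knob [533. -37.  68.]
macTL [605. -52. 100.]
macBL [482. -54. 100.]
macBR [ 487. -353.  100.]
adj [537.   3. 115.]
BL [457.  34.  10.]
```

Request:
send_rows(
  plan="-33 -34 -10 0 95;-33 -34 -10 0 95;-33 -34 -10 0 95;-33 -34 -10 0 95;-33 -34 -10 0 95;-33 -34 -10 0 95;-33 -34 -10 0 95;-33 -34 -10 0 95",
)

```text
t: 1.8
eef_pos: [341.3, 275.4, 295.5]
tcp_rot: [-3.141, 0.001, 2.917]
ft_force: [0.6, 0.3, -0.1]
opening: 0.999
```

Request:
send_rows(
  plan="-33 -34 0 0 95;-33 -34 0 0 95;-33 -34 0 0 95;-33 -34 0 0 95;-33 -34 0 0 95",
)

```text
t: 2.3
eef_pos: [468.1, 63.7, 299.1]
tcp_rot: [3.138, 0.007, 2.917]
ft_force: [0.1, 1.4, 0.6]
opening: 1.0
```

```bash
python3 - <<'E'
from h import *
p=shot('wrist','w1')
for t in ['fixture','jam_nut','nut_knob','adjuster','index']:
    print(t,[([round(x) for x in b['bbox']],round(b['confidence'],2)) for b in boxes_of(t,p)][:3])
s=env.state();print(s['t'],s['eef_pos'],s['tcp_rot'],s['joints'],s['ft_force'])
np.set_printoptions(suppress=True);print(p['extrinsics'])
E
```

```text
fixture [([184, 154, 95, 97], 0.85)]
jam_nut [([195, 191, 44, 36], 0.75)]
nut_knob [([194, 196, 47, 32], 0.63)]
adjuster [([204, 192, 30, 42], 0.94)]
index [([222, 172, 9, 18], 0.5)]
2.6 [466.85708384  66.36937065 298.75291375] [3.13855266 0.00584655 2.91810898] [ 3.38046809e-05  1.80539280e-01  1.80023867e+00  1.82427859e-03
  1.15444037e+00 -1.34802022e+00] [ 0.58502246  0.80955973 -0.7525232 ]
[[  0.2231009   -0.9359158   -0.27255753 391.62318973]
 [  0.97478431   0.21553131   0.05780833  80.42564265]
 [  0.00464096  -0.27858189   0.96040127 468.82462536]
 [  0.           0.           0.           1.        ]]
```

View pics/w1.png

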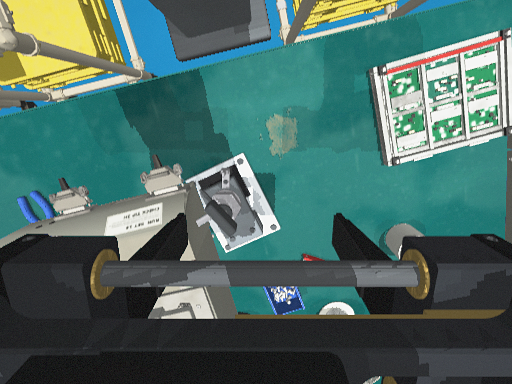

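```bash
python3 - <<'E'
import cv2
im=cv2.imread('pics/w1.png'); c=im[140:260,130:300]; cv2.imwrite('pics/w1c.png',cv2.resize(c,None,fx=4.6,fy=4.6,interpolation=cv2.INTER_CUBIC))
E
```

```text
(no output)
```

View pics/w1c.png

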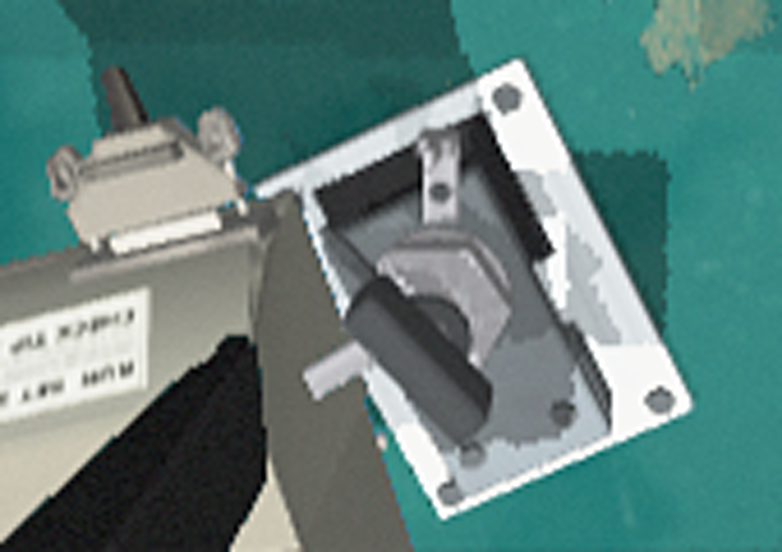

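```bash
cat >> h.py <<'E'
def tri(obs):
    A=np.zeros((3,3));b=np.zeros(3)
    for p,u,v in obs:
        o,d=ray(p,u,v); d=d/np.linalg.norm(d); M=np.eye(3)-np.outer(d,d); A+=M;b+=M@o
    X=np.linalg.solve(A,b); return X,[np.hypot(*(proj(p,X)-[u,v])).round(1) for p,u,v in obs]
E
python3 - <<'E'
from h import *
s=eyes.read_camera('scene');t=eyes.read_camera('top');w=eyes.read_camera('wrist')
def c(p,u,v): return (p,150+u/2.8,130+v/2.8)
def cw(u,v): return (w,130+u/4.6,140+v/4.6)
print('label corner TL',tri([c(s,230,182),c(t,244,204)]))
print('label TR',tri([c(s,305,200),c(t,320,203),cw(0,335)]) )
print('machine front-left top',tri([c(s,215,178),c(t,218,190)]))
print('low',tri([c(s,202,195),c(t,218,228)]))
print('adj', tri([c(s,180,140),c(t,176,187),cw(420,350)]), at(w,130+420/4.6,140+350/4.6,121))
print('adj', tri([c(s,180,140),cw(420,350)]))
print('BL corner', tri([c(s,127,242),c(t,150,250),cw(522,62)]))
print('TL corner', tri([c(t,127,135),cw(690,408)]))
print('lever end', at(w,130+305/4.6,140+390/4.6,68))
print('index', at(w,130+437/4.6,140+138/4.6,85))
E
```

```text
label corner TL (array([507.1892253 , -80.47910532, 112.1058547 ]), [np.float64(0.9), np.float64(0.9)])
label TR (array([ 514.20107671, -155.2908737 ,   83.34832517]), [np.float64(6.4), np.float64(4.5), np.float64(18.1)])
machine front-left top (array([525.39235809, -50.87865289,  88.31577532]), [np.float64(0.7), np.float64(0.7)])
low (array([482.40669075, -54.6694502 , 103.36333022]), [np.float64(0.2), np.float64(0.2)])
adj (array([524.69874399,  -2.4806455 , 120.1347188 ]), [np.float64(2.2), np.float64(1.5), np.float64(7.3)]) [516.60075606   4.64656745 121.        ]
adj (array([ 5.23883525e+02, -1.15283154e-01,  1.21021225e+02]), [np.float64(2.6), np.float64(6.1)])
BL corner (array([461.61710966,  36.92983124,   0.91365054]), [np.float64(0.6), np.float64(2.0), np.float64(3.3)])
TL corner (array([ 6.04906023e+02,  6.81945432e+01, -3.69960747e-01]), [np.float64(1.9), np.float64(3.7)])
lever end [541.1200653  -48.42702023  68.        ]
index [464.38620952  19.2052186   85.        ]
```

Request:
send_rows(
  plan="-30 -12 35 0 95;-30 -12 35 0.15 95;0 0 0 0.15 95;0 0 0 0.15 95;0 0 0 0.15 95;0 0 0 0.15 95;0 0 0 0.15 95;0 0 0 0.15 95",
)

```text
t: 3.55
eef_pos: [521.4, 37.5, 227.8]
tcp_rot: [3.131, 0.001, 1.871]
ft_force: [0.3, 0.3, -0.2]
opening: 0.999
```

Request:
send_rows(
  plan="0 0 0 0.15 95;0 0 0 0.15 95",
)

```text
t: 3.75
eef_pos: [520.9, 39.7, 228.2]
tcp_rot: [3.131, -0.002, 1.571]
ft_force: [0.2, 0.2, -0.2]
opening: 1.003
```

```bash
python3 - <<'E'
from h import *
p=shot('wrist','w2')
s=env.state();print(s['t'],s['eef_pos'],s['tcp_rot'],s['joints'],s['ft_force'])
np.set_printoptions(suppress=True);print(p['extrinsics'])
c=p['image'][60:280,130:400,::-1]; cv2.imwrite('pics/w2c.png',cv2.resize(c,None,fx=2.7,fy=2.7,interpolation=cv2.INTER_CUBIC))
E
```

```text
3.8 [520.87331014  39.81531624 228.20598312] [ 3.13113974e+00 -2.28036229e-03  1.56167704e+00] [-0.05162442  0.32638769  1.79714505  0.00321936  1.00771564 -0.04419761] [-0.194415    0.55732987  1.07752843]
[[  0.999942     0.00343085  -0.010209   518.65288439]
 [ -0.00056359   0.96327462   0.26851759 115.96900484]
 [  0.01075532  -0.26849626   0.96322068 398.55852031]
 [  0.           0.           0.           1.        ]]
```

View pics/w2c.png

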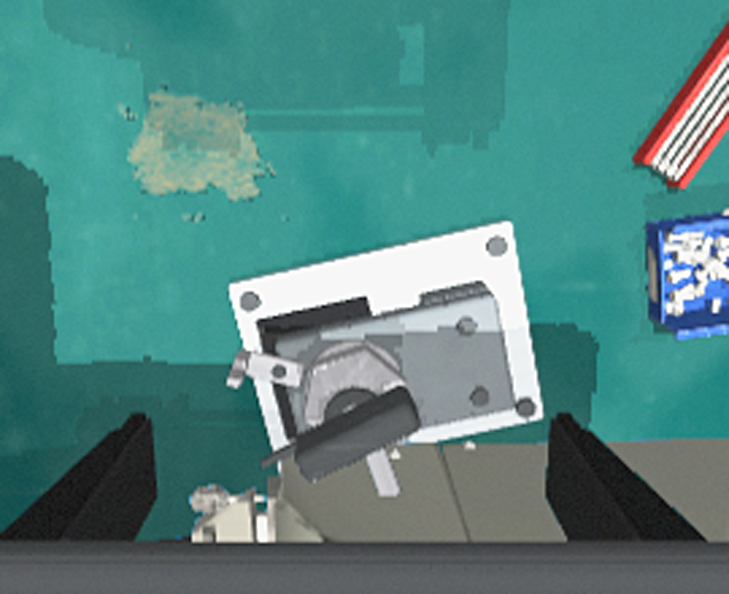

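View pics/w2.png

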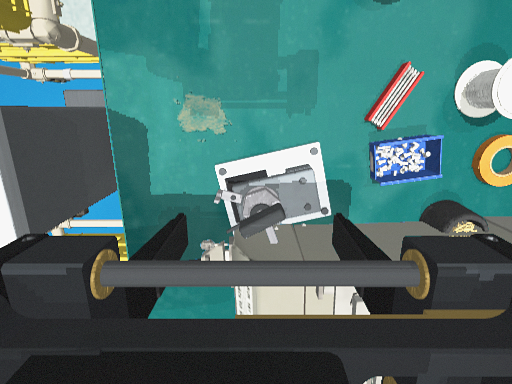

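```bash
python3 - <<'E'
from h import *
s=eyes.read_camera('scene');t=eyes.read_camera('top');w=eyes.read_camera('wrist')
def cc(u,v): return (150+u/2.8,130+v/2.8)
# front-bottom right corner in scene: height where x=482..487
for uv in [(455,325),(300,285),(480,200),(490,190)]:
    o,d=ray(s,*cc(*uv)); 
    for x in (485,): X=o+d*(x-o[0])/d[0]; print('scene',uv,X.round())
def cw(u,v): return (130+u/2.7,60+v/2.7)
for uv in [(620,440),(720,440),(560,440)]: print(uv,at(w,*cw(*uv),0).round(),at(w,*cw(*uv),80).round())
print('lever',at(w,*cw(387,495),66).round(),at(w,*cw(375,450),66).round())
print('wall/front corner', at(w,*cw(278,450),0).round())
print('nose',at(w,*cw(265,463),91).round(),'idx',at(w,*cw(240,370),80).round(),'bar',at(w,*cw(358,440),118).round())
for n,uv in dict(bl=(232,283),br=(512,222),tr=(542,415)).items(): print(n,at(w,*cw(*uv),10).round())
c=s['image'][165:270,190:330,::-1]; cv2.imwrite('pics/s2c.png',cv2.resize(c,None,fx=5.6,fy=5.6,interpolation=cv2.INTER_CUBIC))
E
```

```text
scene (455, 325) [ 485. -352.   32.]
scene (300, 285) [ 485. -171.    6.]
scene (480, 200) [ 485. -357.  228.]
scene (490, 190) [ 485. -365.  246.]
(620, 440) [676. -51.   0.] [645. -18.  80.]
(720, 440) [733. -51.   0.] [690. -18.  80.]
(560, 440) [642. -52.   0.] [617. -18.  80.]
lever [541. -53.  66.] [535. -29.  66.]
wall/front corner [483. -58.   0.]
nose [485. -25.  91.] idx [474.  14.  80.] bar [525.  -2. 118.]
bl [462.  39.  10.]
br [605.  72.  10.]
tr [628. -33.  10.]
```

View pics/s2c.png

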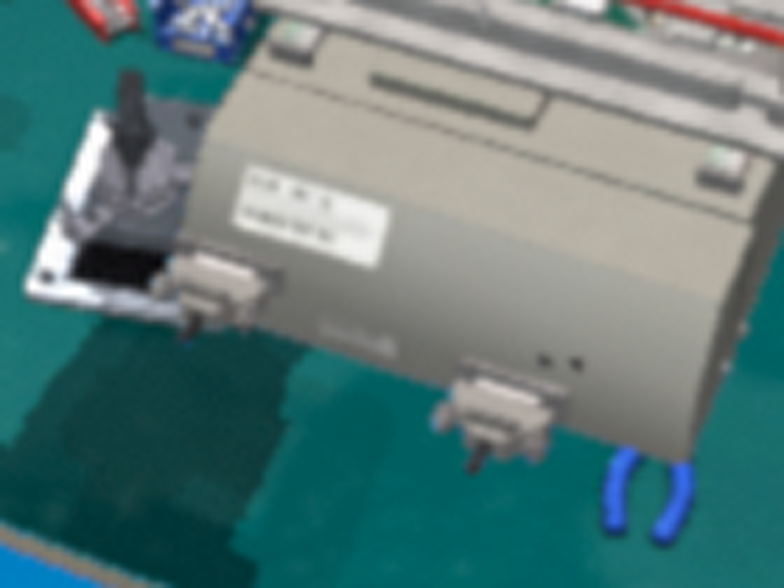

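Request:
send_rows(
  plan="0 0 0 -0.11 45;0 0 0 -0.11 45;0 0 0 -0.11 45;-40 -3 0 0 45;-40 -3 0 0 45;-35 -3 0 0 45;0 0 0 0 45",
)

```text
t: 4.65
eef_pos: [555.4, -71.7, 228.8]
tcp_rot: [3.13, 0.003, 1.964]
ft_force: [1.0, 0.5, -0.3]
opening: 0.494
```

```bash
python3 - <<'E'
from h import *
p=shot('wrist','w3')
s=env.state();print(s['t'],s['eef_pos'],s['tcp_rot'],s['ft_force'],s['opening'])
E
```

```text
4.7 [554.83581123 -70.15398203 228.74648808] [3.13055088e+00 1.93114496e-03 1.96439377e+00] [-0.56023459  0.49820144 -0.25995478] 0.48395105586594084
```

View pics/w3.png

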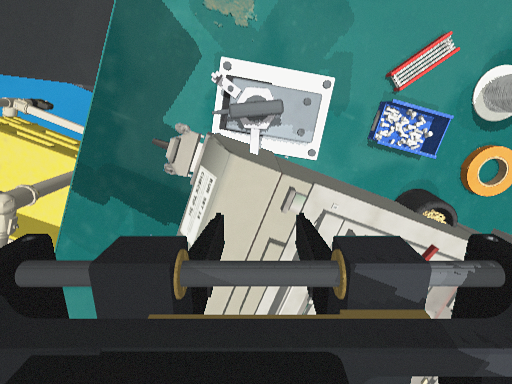

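Request:
send_rows(
  plan="0 -6 10 0.06 45;0 0 10 0 45;0 0 10 0 45;0 0 10 0 45;0 0 10 0 45",
)

```text
t: 5.2
eef_pos: [549.7, -69.1, 177.0]
tcp_rot: [3.129, 0.002, 1.917]
ft_force: [0.7, -0.4, -1.2]
opening: 0.474
```

Request:
send_rows(
  plan="0 0 6 0 45;0 0 6 0 45;0 0 6 0 45",
)

```text
t: 5.5
eef_pos: [549.8, -68.4, 156.5]
tcp_rot: [3.13, 0.001, 1.919]
ft_force: [-0.9, -0.2, -0.0]
opening: 0.475
```

Request:
send_rows(
  plan="0 0 6 0 45;0 0 6 0 45;0 0 6 0 45",
)

```text
t: 5.8
eef_pos: [550.3, -68.4, 137.1]
tcp_rot: [3.13, 0.001, 1.92]
ft_force: [-0.2, -0.8, -0.2]
opening: 0.473
```

Request:
send_rows(
  plan="0 0 5 0 45;0 0 5 0 45;0 0 5 0 45",
)

```text
t: 6.1
eef_pos: [550.5, -68.4, 120.8]
tcp_rot: [3.129, 0.001, 1.919]
ft_force: [-0.5, -0.8, 0.4]
opening: 0.469
```

Request:
send_rows(
  plan="0 0 4 0 45;0 0 4 0 45;0 0 4 0 45",
)

```text
t: 6.4
eef_pos: [550.7, -68.5, 107.7]
tcp_rot: [3.129, 0.001, 1.919]
ft_force: [-0.4, 0.1, 0.2]
opening: 0.474
```

```bash
python3 - <<'E'
from h import *
p=shot('wrist','w4')
E
```

```text
(no output)
```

View pics/w4.png

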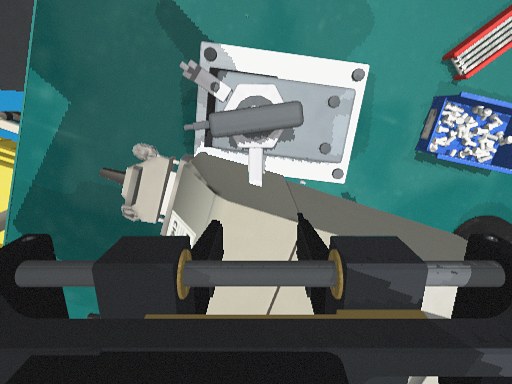

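Request:
send_rows(
  plan="0 0 4 0 45;0 0 4 0 45;0 0 4 0 45",
)

```text
t: 6.75
eef_pos: [550.8, -68.4, 94.5]
tcp_rot: [3.129, 0.001, 1.92]
ft_force: [0.5, 0.6, -0.8]
opening: 0.473
```

Request:
send_rows(
  plan="0 0 4 0 45;0 0 4 0 45;0 0 3 0 45;0 0 3 0 45",
)

```text
t: 7.15
eef_pos: [551.0, -68.3, 79.1]
tcp_rot: [3.13, 0.001, 1.919]
ft_force: [0.4, 0.5, 0.4]
opening: 0.476
```

```bash
python3 - <<'E'
from h import *
p=shot('wrist','w5')
s=env.state();print(s['t'],s['eef_pos'],s['tcp_rot'],s['ft_force'],s['opening'])
c=p['image'][0:270,130:430,::-1]; cv2.imwrite('pics/w5c.png',cv2.resize(c,None,fx=2.2,fy=2.2,interpolation=cv2.INTER_CUBIC))
E
```

```text
7.2 [550.74687527 -68.29349047  78.65400307] [3.13008366e+00 9.35949374e-04 1.91941774e+00] [-0.85329031  0.41936533 -1.03140425] 0.4785404823350284
```

View pics/w5c.png

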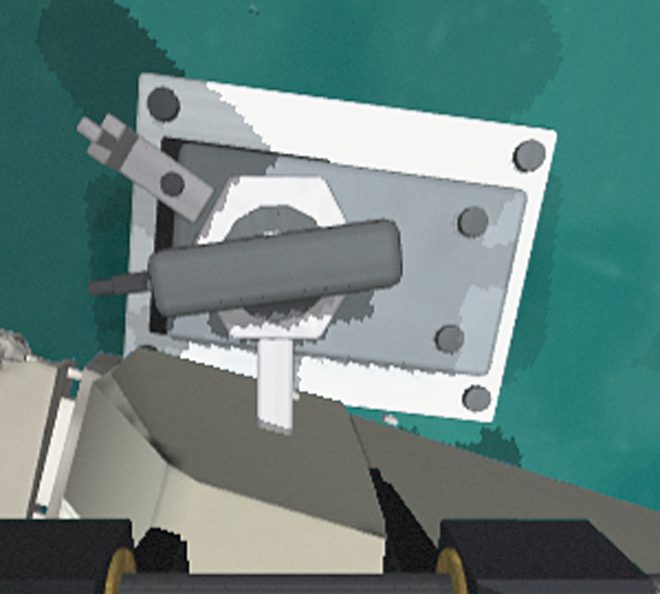

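```bash
python3 - <<'E'
from h import *
w=eyes.read_camera('wrist')
def cw(u,v): return (130+u/2.2,v/2.2)
for n,(u,v,z) in dict(bar=(277,265,120),barL=(152,285,120),barR=(401,248,120),nose=(90,290,91),idx=(85,128,85),lev0=(275,338,68),lev1=(275,432,68),bl=(142,74,10),br=(555,130,10),tr=(492,421,10),bolt=(172,183,53)).items(): print(n,at(w,*cw(u,v),z).round(1))
E
```

```text
bar [524.1  -2.1 120. ]
barL [501.6 -14.4 120. ]
barR [546.4   9.5 120. ]
nose [482.8 -24.8  91. ]
idx [470.1  11.1  85. ]
lev0 [531.4 -24.   68. ]
lev1 [541.1 -51.1  68. ]
bl [460.2  38.1  10. ]
br [603.   71.2  10. ]
tr [627.8 -34.7  10. ]
bolt [487.9   6.9  53. ]
```

Request:
send_rows(
  plan="-3 -3 2 0.01 24;0 0 0 0 24;0 0 0 0 24;0 0 0 0 24",
)

```text
t: 7.65
eef_pos: [549.0, -72.6, 77.0]
tcp_rot: [3.13, 0.001, 1.908]
ft_force: [0.3, -0.7, -0.0]
opening: 0.262
```

Request:
send_rows(
  plan="0 4 0 0 24;0 4 0 -0.03 24;0 5 0 -0.06 24;0.3 6 0 -0.08 24",
)

```text
t: 8.05
eef_pos: [563.9, -65.5, 77.0]
tcp_rot: [3.137, -0.001, 2.086]
ft_force: [-7.7, -2.2, 4.4]
opening: 0.255
```

Request:
send_rows(
  plan="0.4 7 0 -0.09 24;0.4 7 0 -0.09 24;0.4 7 0 -0.09 24",
)

```text
t: 8.35
eef_pos: [578.3, -53.1, 77.0]
tcp_rot: [-3.14, -0.005, 2.371]
ft_force: [-5.8, -5.3, 3.8]
opening: 0.256
```

Request:
send_rows(
  plan="0.4 7 0 -0.09 24;0.4 7 0 -0.09 24;0.4 7 0 -0.09 24;0 4 0 -0.05 24",
)

```text
t: 8.75
eef_pos: [590.9, -33.7, 76.9]
tcp_rot: [-3.135, -0.01, 2.712]
ft_force: [-5.8, -6.6, 2.3]
opening: 0.252
```

Request:
send_rows(
  plan="0 -4 0 0 26;0 0 -25 0 40;0 0 -35 0 40;0 0 -25 0 40;37 2 0 0 40;37 2 0 -0.15 40;0 0 0 -0.15 40;0 0 0 -0.15 40",
)

```text
t: 9.55
eef_pos: [524.1, -2.1, 166.4]
tcp_rot: [-3.141, -0.008, -3.118]
ft_force: [0.1, -0.9, 0.0]
opening: 0.42
```

Request:
send_rows(
  plan="0 0 0 -0.15 40;0 0 0 -0.15 40;0 0 0 -0.15 40;0 0 0 0 40",
)

```text
t: 9.95
eef_pos: [524.6, -2.1, 167.3]
tcp_rot: [3.139, -0.005, -2.667]
ft_force: [0.1, -0.7, 0.1]
opening: 0.419
```

```bash
python3 - <<'E'
from h import *
p=shot('wrist','w6')
s=env.state();print(s['t'],s['eef_pos'],s['tcp_rot'],s['ft_force'],s['opening'])
c=p['image'][0:270,130:430,::-1]; cv2.imwrite('pics/w6c.png',cv2.resize(c,None,fx=2.2,fy=2.2,interpolation=cv2.INTER_CUBIC))
E
```

```text
10.0 [524.61207555  -2.05629263 167.29882975] [ 3.13923051 -0.00472773 -2.67171717] [ 0.25883618 -0.66542307  0.69187503] 0.4214833235082104
```

View pics/w6c.png

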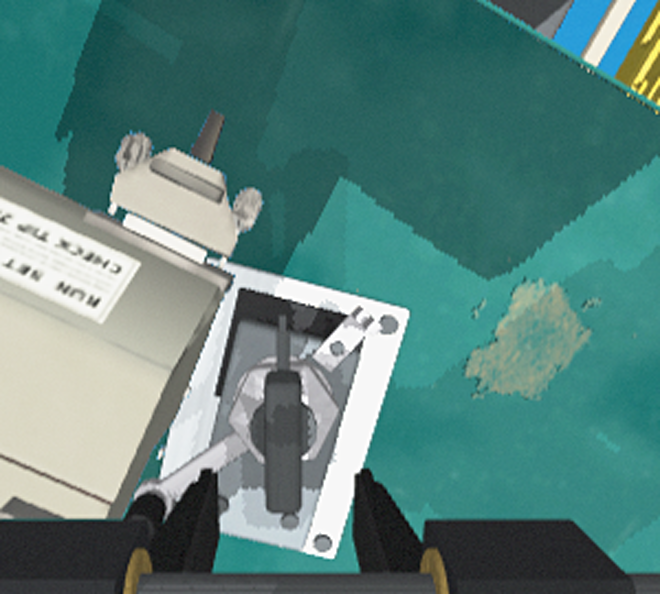

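Request:
send_rows(
  plan="0 0 25 -0.01 40;0 0 20 0 40;0 0 14 0 40;0 0 9 0 40;0 0 5 0 40;0 0 2 0 40",
)

```text
t: 10.6
eef_pos: [525.8, -2.5, 90.9]
tcp_rot: [3.141, -0.001, -2.687]
ft_force: [-0.2, 0.3, 0.1]
opening: 0.421
```

Request:
send_rows(
  plan="0 0 1 0 5;0 0 0 0 5;0 0 0 0 5;0 0 0 0 5",
)

```text
t: 11.0
eef_pos: [526.1, -2.3, 90.5]
tcp_rot: [3.142, -0.0, -2.689]
ft_force: [0.5, 0.8, -7.2]
opening: 0.281
```

Request:
send_rows(
  plan="0 0 0 0 5;0 0 0 0 5;0 0 0 0 5",
)

```text
t: 11.3
eef_pos: [526.1, -2.3, 90.5]
tcp_rot: [-3.142, -0.0, -2.689]
ft_force: [0.3, 0.7, -4.9]
opening: 0.281
```

```bash
python3 - <<'E'
from h import *
p=shot('wrist','w7')
s=env.state();print(s['t'],s['eef_pos'],s['tcp_rot'],s['ft_force'],s['moment'],s['opening'])
c=p['image'][0:270,130:430,::-1]; cv2.imwrite('pics/w7c.png',cv2.resize(c,None,fx=2.2,fy=2.2,interpolation=cv2.INTER_CUBIC))
E
```

```text
11.35 [526.10916789  -2.28117748  90.47724526] [-3.14151255e+00 -4.91916689e-05 -2.68919241e+00] [-0.02401569  0.20337031 -5.46366713] [ 0.1383068  -0.10497408 -0.03802328] 0.2773635199141954
```

View pics/w7c.png

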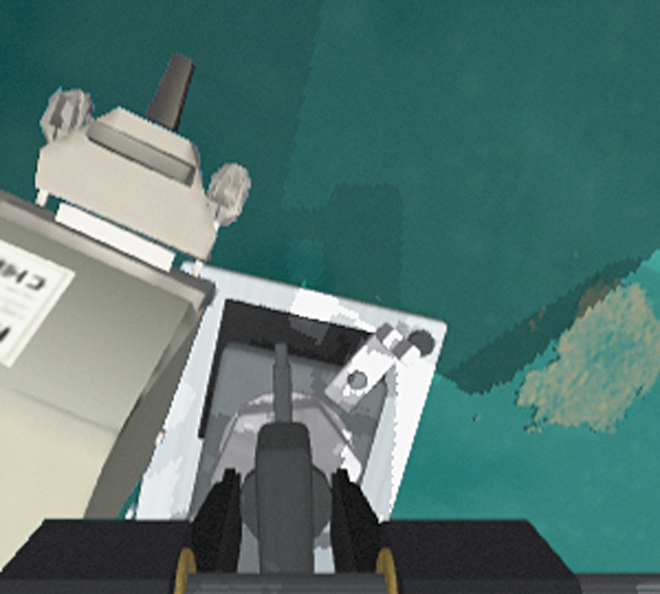

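Request:
send_rows(
  plan="0 0 0 0 40;0 0 0 0 40;0 0 -4 0 40;-2 0 -3 0 40;0 0 0 0 5;0 0 0 0 5;0 0 0 0 5;0 0 0 0 5",
)

```text
t: 12.15
eef_pos: [528.6, -1.3, 99.5]
tcp_rot: [-3.141, 0.002, -2.689]
ft_force: [-1.8, 10.7, 2.4]
opening: 0.145
```

Request:
send_rows(
  plan="0 0 0 0 5;0 0 0 0 5",
)

```text
t: 12.35
eef_pos: [528.6, -1.0, 99.6]
tcp_rot: [-3.141, 0.002, -2.689]
ft_force: [0.2, 0.2, 0.5]
opening: 0.147
```

Request:
send_rows(
  plan="0 -0.4 0 0.1 5;0 -0.4 0 0.1 5;0 -0.4 0 0.1 5;0 -0.4 0 0.1 5;0 -0.4 0 0.1 5;0 -0.4 0 0.1 5",
)

```text
t: 12.95
eef_pos: [529.1, -3.8, 98.7]
tcp_rot: [-3.141, 0.002, 2.975]
ft_force: [0.3, 0.8, -0.7]
opening: 0.146
```

```bash
python3 - <<'E'
from h import *
p=shot('wrist','w8')
s=env.state();print(s['t'],s['eef_pos'],s['tcp_rot'],s['ft_force'],s['moment'],s['opening'])
c=p['image'][0:270,130:430,::-1]; cv2.imwrite('pics/w8c.png',cv2.resize(c,None,fx=2.2,fy=2.2,interpolation=cv2.INTER_CUBIC))
E
```

```text
13.0 [529.06011469  -3.83429791  98.65803774] [-3.14078000e+00  1.55786076e-03  2.96919206e+00] [ 0.87467771  0.15507768 -1.2611122 ] [ 0.08250349 -0.04424419  0.11053684] 0.14480898333110848
```

View pics/w8c.png

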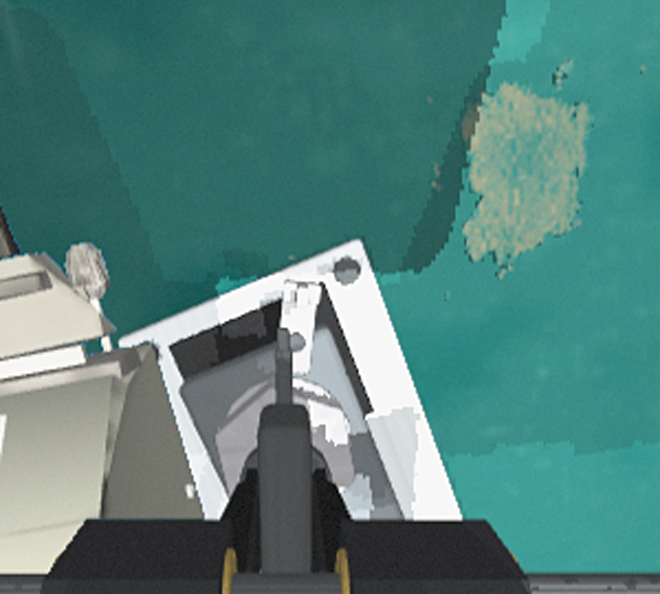

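```bash
python3 - <<'E'
from h import *
w=eyes.read_camera('wrist')
def cw(u,v): return (130+u/2.2,v/2.2)
for n,(u,v,z) in dict(barF=(285,410,120),noseT=(283,331,90),noseB=(284,400,90),idxL=(292,283,85),idxR=(313,283,85),bolt=(297,341,53),tabend=(293,372,53)).items(): print(n,at(w,*cw(u,v),z).round(1))
print(env.state()['tcp_rot'])
E
python3 - <<'E'
import cv2
im=cv2.imread('pics/w8.png')[110:200,220:300]; cv2.imwrite('pics/w8d.png',cv2.resize(im,None,fx=6.5,fy=6.5,interpolation=cv2.INTER_CUBIC))
E
```

```text
barF [494.2   2.3 120. ]
noseT [479.1   4.4  90. ]
noseB [499.4   1.2  90. ]
idxL [466.5   9.3  85. ]
idxR [467.5  15.3  85. ]
bolt [488.8   7.6  53. ]
tabend [499.5   4.3  53. ]
[-3.14081260e+00  1.54569461e-03  2.97765589e+00]
```

View pics/w8d.png

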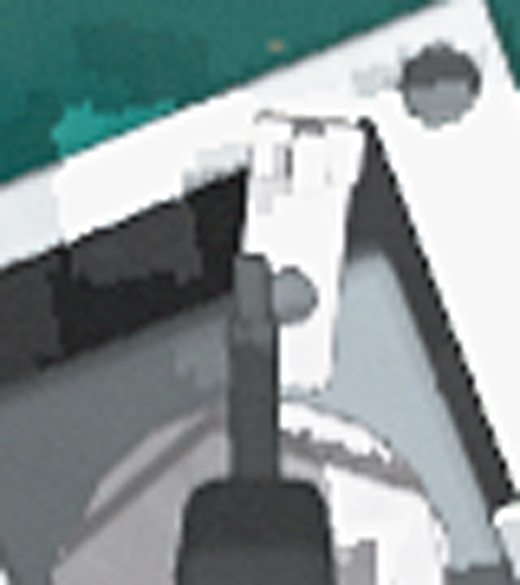

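Request:
send_rows(
  plan="0 -0.3 0 0.09 5;0 0 0 0 5",
)

```text
t: 13.25
eef_pos: [529.0, -4.2, 98.5]
tcp_rot: [-3.141, 0.002, 2.892]
ft_force: [-0.8, 0.5, 1.0]
opening: 0.146
```

```bash
python3 - <<'E'
from h import *
p=shot('wrist','w9')
s=env.state();print(s['t'],s['eef_pos'],s['tcp_rot'],s['ft_force'],s['moment'],s['opening'])
im=p['image'][110:200,220:300,::-1]; cv2.imwrite('pics/w9d.png',cv2.resize(im,None,fx=6.5,fy=6.5,interpolation=cv2.INTER_CUBIC))
E
```

```text
13.3 [528.99644899  -4.20004015  98.53390485] [-3.14087129e+00  1.47755590e-03  2.89416793e+00] [-0.10990169  0.03314608 -0.77544495] [ 0.00721374 -0.01384688 -0.25813219] 0.14839742880208223
```

View pics/w9d.png

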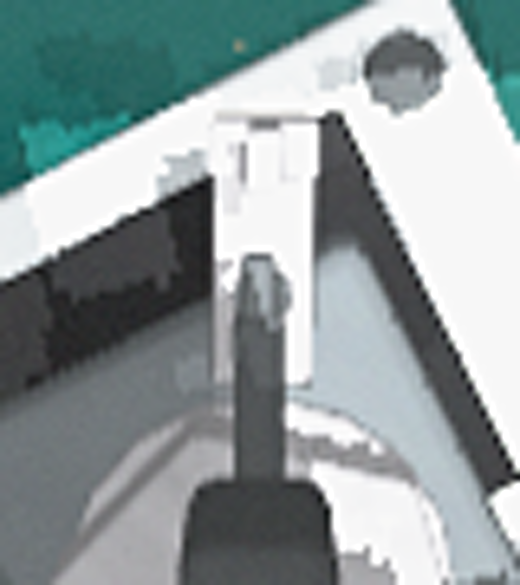

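Request:
send_rows(
  plan="0 0 0 0.02 5;0 0 0 0 5;0 0 0 0 40;0 0 0 0 40;0 0 0 0 40;0 0 -10 0 40;0 0 -30 0 40;0 0 -30 0 40",
)

```text
t: 14.1
eef_pos: [527.3, -4.1, 168.4]
tcp_rot: [-3.14, -0.006, 2.882]
ft_force: [-0.2, -0.7, 0.6]
opening: 0.422
```

```bash
python3 - <<'E'
from h import *
p=shot('wrist','w10')
s=env.state();print(s['t'],s['eef_pos'],s['tcp_rot'],s['ft_force'],s['moment'],s['opening'])
im=p['image'][100:260,160:360,::-1]; cv2.imwrite('pics/w10d.png',cv2.resize(im,None,fx=3.7,fy=3.7,interpolation=cv2.INTER_CUBIC))
E
```

```text
14.15 [528.98722304  -4.25143393 172.94172283] [-3.14055732e+00  4.11874838e-04  2.88204241e+00] [ 1.05744116 -0.16371166  4.16445469] [-0.05041043 -0.04495508 -0.02774237] 0.4199530016332798
```

View pics/w10d.png

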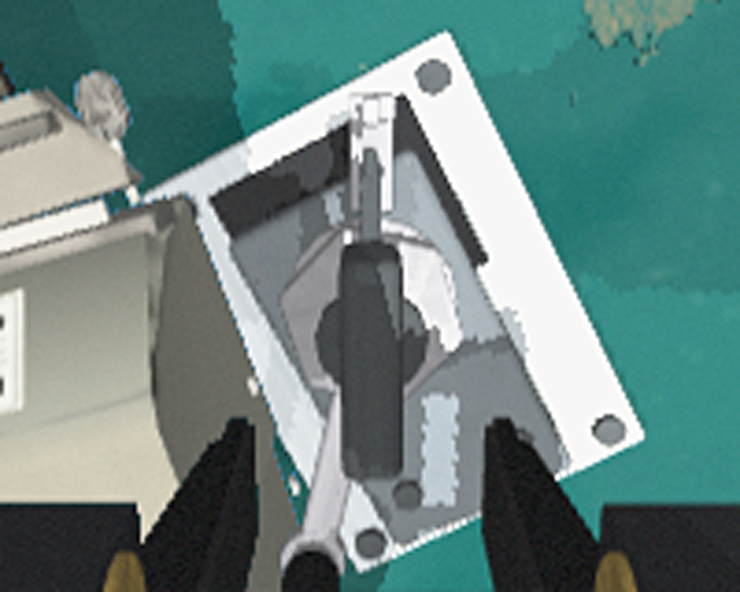

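```bash
python3 - <<'E'
from h import *
w=eyes.read_camera('wrist'); s=env.state(); print(s['t'],s['eef_pos'],s['tcp_rot'])
def cw(u,v): return (160+u/3.7,100+v/3.7)
k=at(w,*cw(312,575),99);a=at(w,*cw(371,362),121);print(k,a)
A=np.array([524.3,-2]); print(np.arctan2(*(k[:2]-A)[::-1]),np.hypot(*(k[:2]-A)))
E
```

```text
14.2 [528.99095813  -4.27049699 171.09422042] [-3.14067448e+00  1.16871465e-03  2.88194709e+00]
[583.6910905  -33.94826129  99.        ] [524.34805517  -2.3273061  121.        ]
-0.493529369703832 67.43880952249717
```

Request:
send_rows(
  plan="0 0 0 0.12 40;0 0 0 0.115 40;-35 0 0 0 40;-34 0 0 0 40;0 0 0 0 40",
)

```text
t: 14.7
eef_pos: [590.6, -38.0, 173.6]
tcp_rot: [3.141, 0.004, 2.639]
ft_force: [-0.6, -0.4, -0.7]
opening: 0.419
```

Request:
send_rows(
  plan="0 0 25 0 40;0 0 25 0 40;0 0 15 0 40;0 0 10 0 40;0 0 8 0 40;0 0 6 0 40;0 0 4 0 40;0 0 2 0 24",
)

```text
t: 15.5
eef_pos: [589.2, -37.3, 76.0]
tcp_rot: [3.141, 0.004, 2.639]
ft_force: [0.4, 0.0, 0.6]
opening: 0.379
```

Request:
send_rows(
  plan="0 0 0 0 24;0 0 0 0 24;0 0 0 0 24",
)

```text
t: 15.8
eef_pos: [589.6, -37.3, 76.8]
tcp_rot: [3.14, 0.006, 2.639]
ft_force: [-0.6, -0.2, 0.3]
opening: 0.256
```

Request:
send_rows(
  plan="0 -4 0 0.03 24;0 -5 0 0.06 24;0.3 -7 0 0.09 24;0.4 -7 0 0.09 24;0.4 -7 0 0.09 24;0.4 -7 0 0.09 24",
)

```text
t: 16.4
eef_pos: [567.3, -62.7, 77.0]
tcp_rot: [3.13, 0.005, 2.165]
ft_force: [4.0, 6.7, -4.7]
opening: 0.255
```

```bash
cat >> h.py <<'E'
def feel():
    s=env.state(); A=np.array([524.3,-2]); d=s['eef_pos'][:2]-A; y=s['tcp_rot'][2]; ty=np.array([np.sin(y),-np.cos(y)]); tx=np.array([np.cos(y),np.sin(y)])
    f=s['ft_force'][:2]; th=np.arctan2(d[1],d[0]); t=np.array([-np.sin(th),np.cos(th)])
    print('t',round(s['t'],2),'th',th.round(3),'r',np.hypot(*d).round(1),'radial yaw',round((y-np.pi+np.pi)%(2*np.pi)-np.pi,3),'ft',(f@t).round(2),'fr',(f@tx).round(2),'F',s['ft_force'].round(1),'M',s['moment'].round(2),'z',s['eef_pos'][2].round(1))
E
python3 -c "
from h import *
feel()"
```

```text
t 16.4 th -0.954 r 74.4 radial yaw -0.977 ft 7.12 fr 3.27 F [ 4.   6.7 -4.7] M [ 0.95 -0.84  0.07] z 77.0
```

Request:
send_rows(
  plan="0.4 -7 0 0.09 24;0.4 -7 0 0.09 24;0.4 -6 0 0.08 24",
)

```text
t: 16.7
eef_pos: [551.3, -71.0, 77.0]
tcp_rot: [3.122, 0.003, 1.888]
ft_force: [6.8, 4.8, -4.9]
opening: 0.252
```

```bash
python3 -c "
from h import *
feel()"
```

```text
t 16.7 th -1.198 r 74.1 radial yaw -1.254 ft 8.04 fr 2.41 F [ 6.8  4.8 -4.9] M [ 0.66 -1.01  0.01] z 77.0
```

Request:
send_rows(
  plan="0.2 -5 0 0.05 24;0.2 -5 0 0.06 24",
)

```text
t: 16.9
eef_pos: [543.3, -73.6, 76.9]
tcp_rot: [3.117, 0.002, 1.768]
ft_force: [6.8, 4.6, -7.1]
opening: 0.255
```

Request:
send_rows(
  plan="0.2 -4 0 0.05 24;0.2 -4 0 0.05 24",
)

```text
t: 17.1
eef_pos: [537.3, -74.7, 77.0]
tcp_rot: [3.111, -0.0, 1.66]
ft_force: [7.6, 4.3, -5.2]
opening: 0.252
```

```bash
python3 -c "
from h import *
feel()"
```

```text
t 17.1 th -1.394 r 73.9 radial yaw -1.481 ft 8.22 fr 3.65 F [ 7.6  4.3 -5.2] M [ 0.6  -1.2   0.05] z 77.0
```

Request:
send_rows(
  plan="0 -4 0 0.02 24;0 -4 0 0.03 24",
)

```text
t: 17.3
eef_pos: [532.1, -75.8, 77.1]
tcp_rot: [3.104, -0.001, 1.603]
ft_force: [8.9, 3.5, -6.9]
opening: 0.253
```

Request:
send_rows(
  plan="0 -4 0 0.04 24;0 -4 0 0.04 24",
)

```text
t: 17.5
eef_pos: [527.4, -76.3, 77.3]
tcp_rot: [3.095, -0.003, 1.517]
ft_force: [10.0, 3.2, -5.4]
opening: 0.253
```

```bash
python3 -c "
from h import *
feel()"
```

```text
t 17.5 th -1.529 r 74.4 radial yaw -1.625 ft 10.15 fr 3.72 F [10.   3.2 -5.4] M [ 0.42 -1.55  0.08] z 77.3
```

Request:
send_rows(
  plan="0 -4 0 0.02 24;0 -4 0 0.02 24",
)

```text
t: 17.7
eef_pos: [523.4, -76.7, 77.6]
tcp_rot: [3.085, -0.005, 1.471]
ft_force: [11.6, 1.2, -9.2]
opening: 0.255
```

```bash
python3 -c "
from h import *
feel()"
```

```text
t 17.7 th -1.583 r 74.7 radial yaw -1.671 ft 11.58 fr 2.37 F [11.6  1.2 -9.2] M [ 0.14 -1.65  0.06] z 77.6
```

Request:
send_rows(
  plan="0 -4 0 0.02 24;0 -4 0 0.02 24",
)

```text
t: 17.9
eef_pos: [519.9, -76.9, 78.0]
tcp_rot: [3.074, -0.006, 1.425]
ft_force: [12.0, 1.9, -8.7]
opening: 0.252
```

```bash
python3 -c "
from h import *
feel()"
```

```text
t 17.9 th -1.629 r 75.1 radial yaw -1.716 ft 11.86 fr 3.61 F [12.   1.9 -8.7] M [ 0.2  -1.79  0.07] z 78.0
```

Request:
send_rows(
  plan="0 -4 0 0.02 24;0 -4 0 0.02 24",
)

```text
t: 18.1
eef_pos: [516.9, -77.0, 78.5]
tcp_rot: [3.062, -0.009, 1.38]
ft_force: [12.3, 0.3, -8.2]
opening: 0.251
```

```bash
python3 -c "
from h import *
feel()"
```

```text
t 18.1 th -1.669 r 75.4 radial yaw -1.761 ft 12.19 fr 2.59 F [12.3  0.3 -8.2] M [-0.04 -1.93  0.  ] z 78.5
```

Request:
send_rows(
  plan="0 -4 0 0.02 24;0 -4 0 0.01 24",
)

```text
t: 18.3
eef_pos: [514.4, -77.1, 79.0]
tcp_rot: [3.049, -0.011, 1.345]
ft_force: [13.5, -2.1, -7.7]
opening: 0.256
```

```bash
python3 -c "
from h import *
feel()"
```

```text
t 18.3 th -1.702 r 75.7 radial yaw -1.797 ft 13.69 fr 1.03 F [13.5 -2.1 -7.7] M [-0.32 -2.   -0.  ] z 79.0
```

Request:
send_rows(
  plan="0 4 0 0 24;0 2 0 0 60;0 0 0 0 60;0 0 0 0 60;0 0 0 0 60",
)

```text
t: 18.8
eef_pos: [520.4, -79.1, 80.1]
tcp_rot: [3.049, -0.011, 1.341]
ft_force: [-0.4, 0.0, 0.3]
opening: 0.53
```

Request:
send_rows(
  plan="0 2 -15 0 60;0 2 -25 0 60;0 0 -30 0 60;0 0 -30 0 60;0 0 -30 0 60;0 0 0 0 60",
)

```text
t: 19.4
eef_pos: [510.4, -78.4, 213.6]
tcp_rot: [3.054, -0.011, 1.341]
ft_force: [-0.9, -0.3, -0.0]
opening: 0.631
```

```bash
python3 - <<'E'
from h import *
p=shot('wrist','w11')
s=env.state();print(s['t'],s['eef_pos'],s['tcp_rot'],s['ft_force'],s['opening'])
im=p['image'][20:260,120:400,::-1]; cv2.imwrite('pics/w11d.png',cv2.resize(im,None,fx=2.5,fy=2.5,interpolation=cv2.INTER_CUBIC))
E
```

```text
19.45 [509.81574599 -78.2161006  211.84298823] [ 3.05614694 -0.01164072  1.34083169] [ 0.03401317  0.1213691  -0.84021458] 0.6312883793132674
```

View pics/w11d.png

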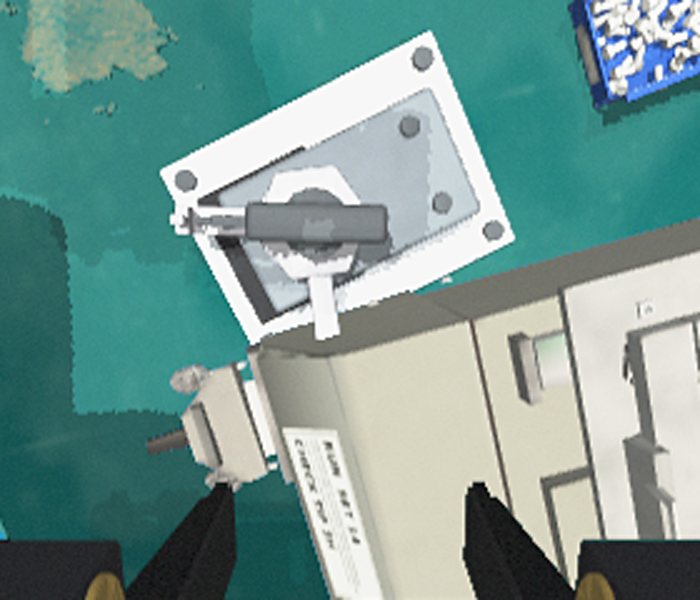

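```bash
python3 -c "
from h import *
print(job_done()); print(env.state()['t'])"
```

```text
the job is handed in; nothing more can be done
None
the job is handed in; nothing more can be done
```

I reset the depth stop and handed the job in at about 19.5 s of the 67 s allowed. No verdict was reported.

- **Loosening:** I turned the nut about 0.74 rad anticlockwise by its knob. That took about 8 N.
- **Adjusting:** I gripped the bar head and turned the adjuster about 0.7 rad clockwise until its nose lined up with the index. My first grip was too low: the fingers stopped on the collar under the bar. I opened them, raised them about 8 mm and gripped again.
- **Tightening:** I turned the nut clockwise to about 0.4 rad past where it stood at the start. The push climbed from about 8 N when loose to a last reading of 13.7 N. The travel of the lever works out to about 12.8 N, so the two agree within the noise of about 0.5 N.

**Final checks:**
- The last wrist picture shows the nose and bar in line with the index, well inside the 0.14 rad limit.
- The arm was clear of everything with near-zero wrist force. I did not measure the bush force directly.
- I did not touch the keys, nippers or tub, but I did not measure their positions again at the end.

**Mismatch with the pictures:** the grey machine beside the fixture covers where the knob sits. I had to work out the knob's position from the lever and the fixture's axis. The fingers went down through the machine's outline slowly and met no resistance.

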